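Key the hand spindle into the lining wheel

TASK

Get the dish-lining wheel ready to turn: take the square-handled keyed spindle out of the wooden stand, put it down through the eye of the wheel's steady arm into the hub below, and turn it until its key slips into the hub's keyway. Push it fully home against the spring, with its collar down on the eye, and finish while still gripping it by the handle and holding it pressed down: do not let go, or the spring lifts it out. Leave the other spindle in the stand and everything else on the table where it is.

Things in the scene. Friction and masses are not known exactly. Their poses are not given: they have to be found in the camera images.
- spindle: keyed hand spindle, loose, upright in one of the stand's holes, its collar on the stand's top. Origin: centre of the shaft's lower tip, z up the shaft. Shaft 16 mm in diameter, 82 mm long; collar 38 mm in diameter from 82 to 88 mm above the tip; dark wooden square handle from 88 to 138 mm. Key on the +x side of the shaft (see spindle_tip). 0.21 to 0.35 kg
- spindle_tip (a point): centre of the shaft's tip (the spindle's origin). The lowest 6 mm tapers to 11 mm across. The key, 6 mm wide, runs on the spindle's +x side from 14 to 34 mm above the tip and reaches 12.5 mm from the axis. Over the key the collar has a lug 8 mm wide that reaches 27 mm from the axis
- spindle_handle (a point): middle of the spindle's handle, 113 mm above its tip; the handle is 24 x 24 mm, 50 mm tall, its faces square to the spindle's x and y axes
- mandrel: the other spindle in the stand, to be left alone: same shaft and collar but no key, no lug and a round handle 28 mm in diameter. Origin: tip of its shaft
- stand: wooden block 80 x 175 x 90 mm (x, y, z), fixed, with two upright through holes 31 mm in diameter at y = -45 and +45 mm. Origin: centre of its underside; which hole holds which spindle varies
- wheel: dish-lining wheel, fixed (the head does not turn): round foot, head 180 mm in diameter with a blue enamelled dish (top 43 mm above the table), and a steady arm from a post 118 mm to its -y side, ending in a round eye over the hub. Nothing on it is higher than 126 mm. Origin: on the table, on the axis of hub and eye, z up
- eye (a point): centre of the eye's top face, 125 mm above the table: ring 30 mm inside, 46 mm outside, 10 mm thick. The spindle's key end passes through at any angle; its collar does not and comes to rest on this face when the spindle is fully home
- hub: steel hub on the wheel's axis under the eye, fixed, 48 mm in diameter, from 40 to 75 mm above the table, its yaw varies. Upright bore 18 mm in diameter; keyway 8 mm wide on its +x side, out to 14.2 mm from the axis, open at the top. Outside the keyway the hub has a lug 14 mm wide reaching 36 mm from the axis. Origin: on the axis at the underside
- hub_mouth (a point): centre of the hub's top, 75 mm above the table; fully home the tip is 32 mm below it. The key fits only when the spindle's +x points along the hub's +x within about 0.1 rad (up to 0.18 it enters but rubs); turned wrong, the tip stops 14 mm down with the key on the hub's top and the collar 18 mm above the eye
- plunger (a joint): travel in m of the spring plunger inside the hub's bore, 0 = up, downward positive, stop at 0.013. The tip meets it 22 mm below the hub's top, after the key has entered by 8 mm; the spring pushes back with 4 N there and 12 N when the spindle is fully home (travel 0.010)
- paint_jar: closed jar, 42 mm in diameter, 45 mm tall; leave alone. Origin: centre of its underside
- tall_jar: closed jar, 38 mm in diameter, 65 mm tall; leave alone. Origin: centre of its underside
- water: water bottle, 62 mm in diameter, 200 mm tall; leave alone. Origin: centre of its underside
- brush: brush 190 mm long lying on the table near the robot; leave alone
- sand_stick: flat wooden stick 150 x 22 x 6 mm lying on the table; leave alone. Origin: centre of its underside
- palette: white plate 100 mm in diameter; leave alone. Origin: centre of its underside
Not all that is in view belongs to the job. Leave any red look-alike of the spindle alone.

How it is judged:
On the way, in this order (a step that is already met when the one before it is completed fails the run):
1. the spindle's tip has passed down through the eye (horizontal distance between spindle_tip and eye below 0.01 m and z of spindle_tip in the frame of wheel below 0.11 m and contact force between the fingers and spindle above 1 N), for 0.1 s.
2. the key has slipped into the keyway and the spindle is pushed home against the spring (value of joint plunger above 0.007 m and horizontal distance between spindle_tip and hub_mouth below 0.004 m and z of spindle_tip in the frame of hub_mouth below -0.029 m and angle between the x axis of spindle and the x axis of hub, either way round below 0.25 rad and angle between spindle's own z axis and vertical below 0.07 rad), for 0.2 s.
At the end, for the whole second after the job is handed in: the spindle is upright, in the hub with its key in the keyway, pushed to within 3 mm of fully home (plunger pressed by more than 7 mm of 10), at rest, and still gripped by its handle (all of step 2 and contact force between the fingers and spindle above 3 N and distance between the grasp point and spindle_handle below 0.033 m and linear speed of spindle below 0.02 m/s); the arm keeps its last pose, push and grip.
It fails at once if the other spindle is shifted by more than 30 mm (distance of mandrel from where it was at the start of the episode above 0.03 m).
It fails at once if another thing on the table is shifted by more than 30 mm (distance of any of paint_jar, tall_jar, water, brush, sand_stick, palette from where it was at the start of the episode above 0.03 m).
It also fails if it takes over 38 s, if anything falls off the work surface, if the arm or the gripper's body presses on something with over 40 N, if the wrist force passes 120 N, or if a joint passes its speed limit or range.

ROBOT

A 6-joint arm with a two-finger parallel gripper is mounted at the origin on the work surface. World frame = base frame: x ahead of the robot, y to its left, z up, the work surface at z = 0. Lengths are in m, angles in rad, forces in N, time in s.
With the tool pointing down it reaches from about 0.35 to 0.975 m from the base axis. Payload 4.9 kg.
Tool frame: the origin (TCP) lies at the very end of the fingers, on their centre line; the grasp point (between the pads) lies ctrl.grip_point_offset behind it (ctrl.grip_point_offset is the distance from the TCP to the grasp point, in m); z points along the fingers, y is the line along which they close (so a half turn about z gives the same grasp; the last joint's range is limited). The gripper opens to 85 mm and grips with 20 to 120 N. Pads are 22 mm wide; open, the fingers measure 114 mm over their backs; the gripper's body (76 mm by 85 mm) begins 54 mm behind the grasp point. The pads swing forward as they close: fully open they stand 13 mm farther back than shut.
Start: joints at [1.017, 0.053, 1.613, -0, 1.476, -0.119], TCP at [0.263, 0.567, 0.231] pointing down, gripper open.
Joint ranges: [-3.01, 3.01], [-1.01, 2.22], [0.06, 2.58], [-1.02, 4.17], [0.09, 2.62], [-3.14, 3.14]. Speed limits (rad/s): [2.57, 2.57, 3.14, 3.14, 3.14, 3.14].

INTERFACE

Orientations are given as a rotation vector (axis times angle).
In Python, from station import ctrl gives the robot as it stands. The module is installed in compiled form; this text tells all that it offers.
- The arm moves only by the tool drive_tool, never from a script. Its argument "steps" is a list of rows, each an object with "translation": the shift along the tool's x, y, z normalised to -1 to 1, where 1 is 4 cm, a list of three; "angular": the turn, a rotation vector about the tool's x, y, z normalised to -1 to 1, where 1 is 8 degrees, a list of three; "gripper": the opening, from 0 (shut) to 1 (fully open). In form: [{"translation": [dx, dy, dz], "angular": [wx, wy, wz], "gripper": gripper}, ...]. A call has 1 to 8 rows; each row shifts and turns the commanded pose from where the row before left it, along the tool's axes as they then stand; what a row does not reach is not made up. A row lasts 1/8 s, in which the tool goes at most 62.5 mm and 10.7 degrees, less where a joint would pass 70% of its speed; a pose out of reach is approached as far as the arm can. A call with a number of a shift or a turn outside -1 to 1 is refused whole. A call with a gripper value outside its range is refused whole. The fingers move at their own pace and stop on an object; "force" is the grip in N (left out, the last holds). Time passes only in rows, so rows that do not move let the fingers close. It gives the time, the measured TCP pose, the force, the opening and the grip force at its end, in the units of the state.
- ctrl.get_obs(): the state, without advancing time (a new reading comes with each control period).
- ctrl.get_image(name): name is "scene" or "top" or "wrist"; returns a dict with "color" (400x640x3 uint8, red, green, blue), "depth" (400x640 float32, m along the optical axis (not along the pixel's ray), 0 where there is no reading), "fx", "fy", "cx", "cy" (pixels), "k1" (the pictures are not rectified: a ray, as slopes to the right and down, at radius r is drawn at 1 + k1 r^2 times it, then the intrinsics apply), "R" (3x3) and "t" (3): a world point X has camera coordinates R X + t. Camera axes: x right, y down, z forward; pixel columns grow to the right and rows downward; lengths in m; the calibration is good to about 2 mm. A picture is of the moment at which its call begins.
- ctrl.finish_job(): hands the job in; it is judged then, once.
The state is a dict: "t": time; "q": joint angles; "dq": joint speeds; "effort": joint torques, N m; "tool_pos": TCP position; "tool_rot": TCP orientation; "contact_force": force on the tool from outside, world axes, zero at the start; "wrist_torque": the same for the moment, N m; "opening": finger opening in m; "grip_force": force on a finger pad.
Only numpy, scipy, OpenCV 4.12 (cv2) and the standard library are available. Lean on these libraries where they do the work, as an engineer would, in place of code of your own. Each camera call takes 0.05 s, during which the arm holds its last target. There are 200 camera calls.

## Working session

There is one attempt and no reset: what is moved stays moved. The work goes in short steps, Python scripts to look and compute and a tool call to move; the robot and the scene stay as the last step left them, time stands still between calls to the robot, and variables do not carry over. Pictures are saved under pics/ and viewed, at most 10 in all, crops included, and the job is handed in when it is done.

Besides the shell and the picture viewer there is one more tool, called after ">>>" as name(argument=value, ...) on one line, values as JSON. drive_tool: Moves the arm, as the interface text tells. Its arguments: {"type":"object","properties":{"steps":{"type":"array"},"force":{"type":"number"}},"required":["steps"]}

```bash
mkdir -p pics; cat > h.py <<'E'
import numpy as np, cv2, pickle
from scipy.spatial.transform import Rotation as Ro
def ray(im,u,v):
    K=np.array([[im['fx'],0,im['cx']],[0,im['fy'],im['cy']],[0,0,1.]])
    p=cv2.undistortPoints(np.array([[[u,v]]],float),K,np.array([im['k1'],0,0,0.]))[0,0]
    R=np.array(im['R']);t=np.array(im['t'])
    return -R.T@t, R.T@np.array([p[0],p[1],1])
def onz(im,u,v,z):
    o,d=ray(im,u,v); return o+d*(z-o[2])/d[2]
def dep(im,u,v):
    o,d=ray(im,u,v); return o+d*float(im['depth'][int(round(v)),int(round(u))])
def two(a,b):
    (o1,d1),(o2,d2)=a,b
    s=np.linalg.lstsq(np.c_[d1,-d2],o2-o1,rcond=None)[0]
    p,q=o1+s[0]*d1,o2+s[1]*d2
    return (p+q)/2,np.linalg.norm(p-q)
def proj(im,X):
    R=np.array(im['R']);K=np.array([[im['fx'],0,im['cx']],[0,im['fy'],im['cy']],[0,0,1.]])
    return cv2.projectPoints(np.array([X],float),cv2.Rodrigues(R)[0],np.array(im['t'],float),K,np.array([im['k1'],0,0,0.]))[0][0,0]
def grab(n,save):
    from station import ctrl
    im=ctrl.get_image(n); pickle.dump(im,open(save+'.pkl','wb')); cv2.imwrite('pics/'+save+'.png',im['color'][:,:,::-1]); return im
def load(s): return pickle.load(open(s+'.pkl','rb'))
E
python3 - <<'E'
from h import *
from station import ctrl
for n in('scene','top','wrist'):
    im=grab(n,n+'0'); R=np.array(im['R']); print(n,-R.T@np.array(im['t']),R[2],im['fx'],im['k1'])
o=ctrl.get_obs(); print(o['tool_pos'],o['tool_rot'],o['t'],ctrl.grip_point_offset)
a=[cv2.imread(f'pics/{n}0.png') for n in('scene','top')]
cv2.imwrite('pics/both.png',cv2.resize(np.vstack(a),(480,600)))
E
```

```text
scene [1.24168195 0.82214631 0.94499514] [-0.5116665  -0.57676189 -0.63682267] 514.6264783574312 -0.132124118768817
top [0.46096145 0.01086005 0.97307874] [ 0.13842998  0.03067121 -0.98989718] 432.8911092227687 -0.047049775822212224
wrist [0.19461281 0.59730637 0.37315985] [ 0.26290103 -0.12371019 -0.95685884] 318.0636918733135 -0.039659711681761745
[0.26302258 0.56641281 0.23032554] [-6.77571856e-01 -3.06713641e+00  2.43260084e-03] 0.15 0.0187
```

View pics/top0.png

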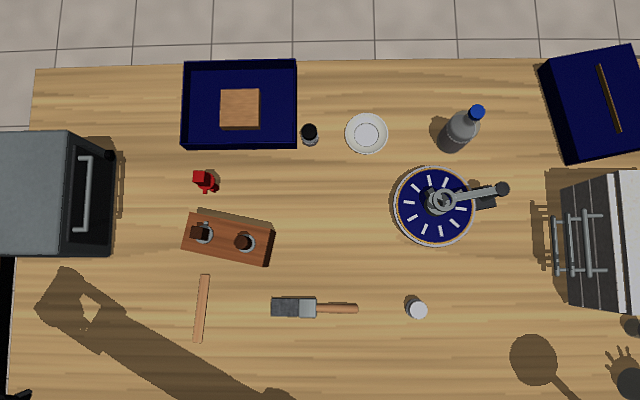

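View pics/scene0.png

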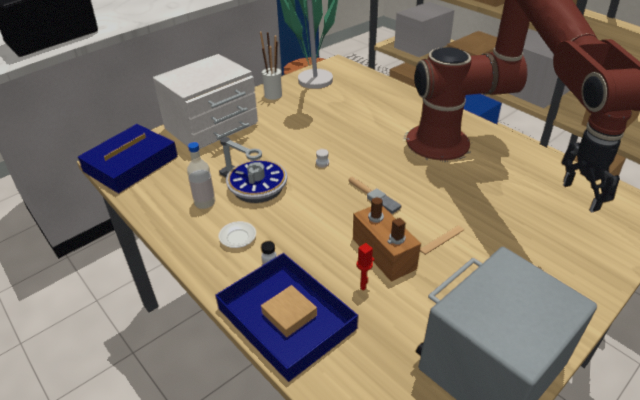

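The top view shows the wooden stand at about (228,237), with one handle at (200,230) and the other at (244,241). The wheel's eye is at (442,200). In the scene view the handles are at (398,230) and (376,208), and the red look-alike is at (365,260).

Candidates in the top view:
- Left handle (200,230): looks square with a pale lug.
- Right handle (244,241): looks round, so probably the mandrel.
- Red look-alike (205,180): leave alone.

I'll check this in one close crop.

```bash
python3 - <<'E'
from h import *
t=cv2.imread('pics/top0.png');s=cv2.imread('pics/scene0.png')
f=lambda i,x,y,w,h:cv2.resize(i[y:y+h,x:x+w],(400,300),interpolation=cv2.INTER_CUBIC)
cv2.imwrite('pics/crop.png',np.vstack([np.hstack([f(t,175,200,100,75),f(t,392,163,100,75)]),np.hstack([f(s,345,190,100,75),f(s,210,130,100,75)])]))
E
```

```text
(no output)
```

View pics/crop.png

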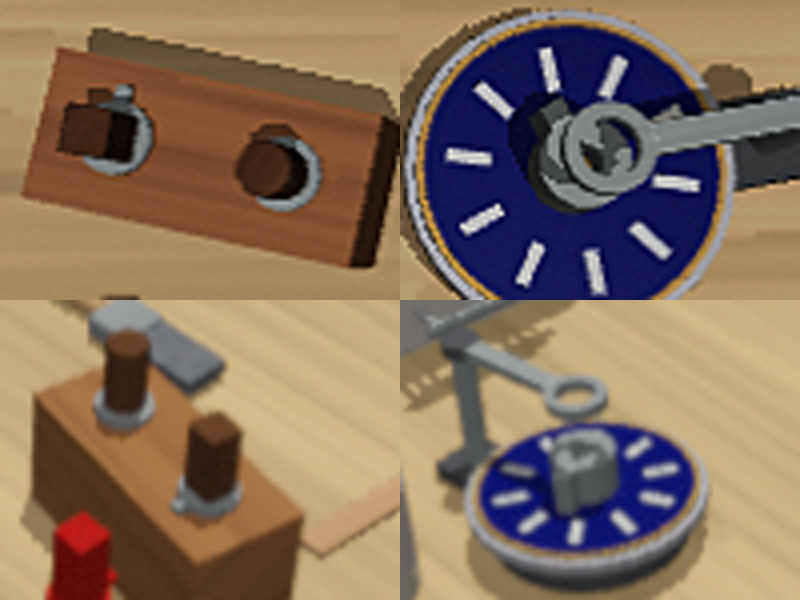

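The crop settles it: the left spindle has a square handle and a collar lug at crop (123,92). The right one is round, so it is the mandrel, and red stays untouched. The eye centre is at crop (612,148), and the hub lug points up-left in the top view. Next I triangulate from both views.

```bash
cat >> h.py <<'E'
def info():
    from station import ctrl
    o=ctrl.get_obs(); R=Ro.from_rotvec(o['tool_rot']).as_matrix()
    print('t',o['t'],'tcp',np.round(o['tool_pos'],4),'xax',np.round(R[:,0],3),'yax',np.round(R[:,1],3),'z',np.round(R[:,2],3),'F',np.round(o['contact_force'],1),'open',o['opening'],'grip',o['grip_force']); return o,R
E
python3 - <<'E'
from h import *
t,s=load('top0'),load('scene0')
c=lambda x,y,ox,oy:((x+.5)/4-.5+ox,(y+.5)/4-.5+oy)
P={}
for n,a,b in [('handle',(85,130,175,200),(215,124,345,190)),('mandrel',(265,173,175,200),(128,44,345,190)),('eye',(212,148,392,163),(175,94,210,130))]:
    a=c(*a);b=c(*b); P[n]=two(ray(t,*a),ray(s,*b)); print(n,P[n],dep(t,*a),'r',np.hypot(*P[n][0][:2]))
lug=onz(t,*c(123,91,175,200),.096); print('lug',lug, onz(s,*c(178,206,345,190),.096))
print('lug yaw',np.arctan2(*(lug-P['handle'][0])[[1,0]]))
# stand top edges
for q in[(58,47),(390,115),(352,267),(22,195)]: print('stand',onz(t,*c(*q,175,200),.09))
# hub lug tip
hl=onz(t,*c(152,108,392,163),.075);print('hublug',hl,np.arctan2(*(hl-P['eye'][0])[[1,0]]))
hl=onz(s,*c(168,180,210,130),.07);print('hublug scene',hl,np.arctan2(*(hl-P['eye'][0])[[1,0]]))
info()
w=load('wrist0'); print('wrist proj handle',proj(w,P['handle'][0]))
E
```

```text
handle (array([0.52449619, 0.27397298, 0.14425759]), np.float64(0.0009667075093978885)) [0.52477815 0.27339389 0.14495683] r 0.5917410327921087
mandrel (array([0.50382578, 0.18597661, 0.13964974]), np.float64(0.00015620799337159278)) [0.50345386 0.18417808 0.14794662] r 0.5370546642200424
eye (array([ 0.58725036, -0.21379839,  0.12020505]), np.float64(0.0016764010745507364)) [ 0.59475881 -0.22664637  0.07389785] r 0.6249581895772351
lug [0.5485496  0.26970555 0.096     ] [0.55118023 0.27436539 0.096     ]
lug yaw -0.1755877136147109
stand [0.5723954  0.30660784 0.09      ]
stand [0.53584761 0.13221175 0.09      ]
stand [0.45855396 0.15088803 0.09      ]
stand [0.49559257 0.32278415 0.09      ]
hublug [ 0.61605317 -0.19592083  0.075     ] 0.5554927458982594
hublug scene [ 0.6148099  -0.19140011  0.07      ] 0.6824510725162677
t 0.15 tcp [0.263  0.5664 0.2303] xax [-0.907  0.421  0.   ] yax [ 0.421  0.907 -0.002] z [-0.001 -0.001 -1.   ] F [ 0.2  0.  -0.9] open 0.08545499096109119 grip 0.0
wrist proj handle [181.75215683 502.61940405]
```

The handle triangulates to (0.524,0.273), top at z≈0.144 (expected 0.146). The eye is at (0.587,-0.214,0.120), expected height 0.125. Reaches of 0.59 and 0.62 m are fine. I'll move above the handle, going along y first.

>>> drive_tool(steps=[{"translation": [-0.44,-0.95,0],"angular": [0,0,0],"gripper": 1},{"translation": [-0.44,-0.95,0],"angular": [0,0,0],"gripper": 1},{"translation": [-0.44,-0.95,0],"angular": [0,0,0],"gripper": 1},{"translation": [-0.44,-0.95,0],"angular": [0,0,0],"gripper": 1},{"translation": [-0.44,-0.95,0],"angular": [0,0,0],"gripper": 1},{"translation": [-0.44,-0.95,0],"angular": [0,0,0],"gripper": 1},{"translation": [-0.44,-0.95,0],"angular": [0,0,0],"gripper": 1}])

```text
t: 1.02
tool_pos: [0.2626, 0.2724, 0.231]
tool_rot: [-0.677, -3.068, 0.0]
contact_force: [0.9, 0.4, 1.4]
opening: 0.0853
grip_force: 0.0
```

>>> drive_tool(steps=[{"translation": [-0.98,0.46,0],"angular": [0,0,0],"gripper": 1},{"translation": [-0.98,0.46,0],"angular": [0,0,0],"gripper": 1},{"translation": [-0.98,0.46,0],"angular": [0,0,0],"gripper": 1},{"translation": [-0.98,0.46,0],"angular": [0,0,0],"gripper": 1},{"translation": [-0.98,0.46,0],"angular": [0,0,0],"gripper": 1},{"translation": [-0.98,0.46,0],"angular": [0,0,0],"gripper": 1},{"translation": [0,0,0],"angular": [0,0,-1],"gripper": 1},{"translation": [0,0,0],"angular": [0,0,-1],"gripper": 1}])

```text
t: 2.02
tool_pos: [0.5231, 0.2744, 0.2304]
tool_rot: [-0.238, -3.131, 0.001]
contact_force: [-0.1, 0.3, 0.1]
opening: 0.0854
grip_force: 0.0
```

>>> drive_tool(steps=[{"translation": [0,0,0],"angular": [0,0,0],"gripper": 1},{"translation": [0,0,0],"angular": [0,0,0],"gripper": 1}])

```text
t: 2.28
tool_pos: [0.5226, 0.2747, 0.2311]
tool_rot: [-0.247, -3.132, 0.0]
contact_force: [0.7, 0.1, -0.1]
opening: 0.0854
grip_force: 0.0
```

```bash
python3 - <<'E'
from h import *
w=grab('wrist','w1'); info(); print(proj(w,[.5245,.2735,.145]))
cv2.imwrite('pics/w1b.png',cv2.resize(w['color'][100:400,120:520,::-1],(800,600),interpolation=cv2.INTER_CUBIC))
E
```

```text
t 2.325 tcp [0.5226 0.2748 0.2312] xax [-0.988  0.156  0.   ] yax [ 0.156  0.988 -0.   ] z [-0. -0. -1.] F [ 0.4  0.2 -0.4] open 0.08521453948129841 grip 0.0
[315.84706808 205.87556348]
```

View pics/w1b.png

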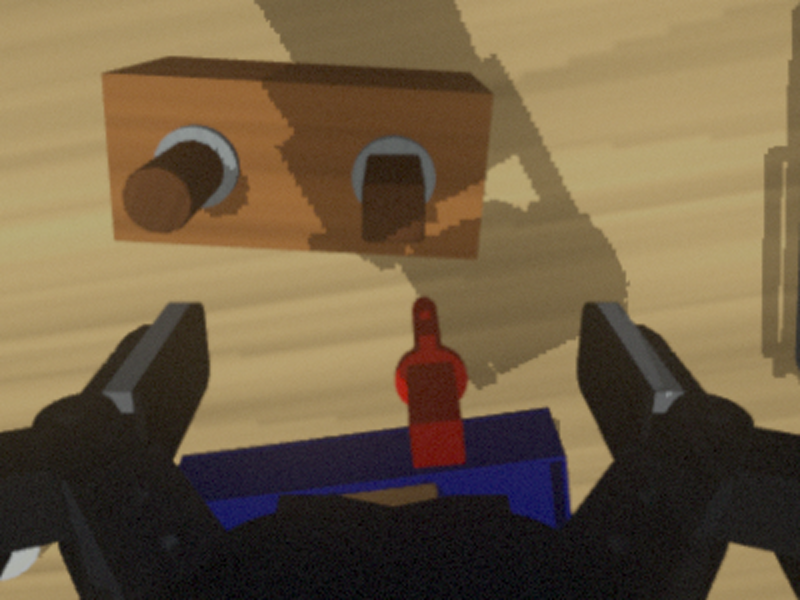

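In the wrist crop the square handle's top face is centred at about (393,213), full px (316.6,206.3). The prediction was (315.8,205.9), so under 1 mm off, and its sides are aligned with the tool. That puts spindle +x at yaw ≈ -0.157. I'll descend and grip.

>>> drive_tool(steps=[{"translation": [-0.05,-0.02,0.6],"angular": [0,0,0],"gripper": 1},{"translation": [0,0,0.7],"angular": [0,0,0],"gripper": 1},{"translation": [0,0,0.7],"angular": [0,0,0],"gripper": 1},{"translation": [0,0,0.6],"angular": [0,0,0],"gripper": 1},{"translation": [0,0,0.45],"angular": [0,0,0],"gripper": 1},{"translation": [0,0,0],"angular": [0,0,0],"gripper": 1}])

```text
t: 3.08
tool_pos: [0.5235, 0.2733, 0.1076]
tool_rot: [-0.244, -3.129, 0.002]
contact_force: [-0.1, -0.5, -0.4]
opening: 0.0855
grip_force: 0.0
```

>>> drive_tool(steps=[{"translation": [0,0,0],"angular": [0,0,0],"gripper": 0},{"translation": [0,0,0],"angular": [0,0,0],"gripper": 0},{"translation": [0,0,0],"angular": [0,0,0],"gripper": 0},{"translation": [0,0,0],"angular": [0,0,0],"gripper": 0},{"translation": [0,0,0],"angular": [0,0,0],"gripper": 0},{"translation": [0,0,0],"angular": [0,0,0],"gripper": 0},{"translation": [0,0,0],"angular": [0,0,0],"gripper": 0},{"translation": [0,0,0],"angular": [0,0,0],"gripper": 0}], force=70)

```text
t: 4.08
tool_pos: [0.5251, 0.274, 0.1102]
tool_rot: [0.244, 3.131, 0.001]
contact_force: [-0.3, 1.0, 6.5]
opening: 0.0233
grip_force: 69.2
```

Gripped at 23.3 mm opening, as it should be for a 24 mm handle. Lifting clear next.

>>> drive_tool(steps=[{"translation": [0,0,-0.3],"angular": [0,0,0],"gripper": 0},{"translation": [0,0,-0.6],"angular": [0,0,0],"gripper": 0},{"translation": [0,0,-0.8],"angular": [0,0,0],"gripper": 0},{"translation": [0,0,-0.8],"angular": [0,0,0],"gripper": 0},{"translation": [0,0,-0.8],"angular": [0,0,0],"gripper": 0},{"translation": [0,0,-0.6],"angular": [0,0,0],"gripper": 0},{"translation": [0,0,-0.3],"angular": [0,0,0],"gripper": 0}])

```text
t: 4.95
tool_pos: [0.5246, 0.2735, 0.2782]
tool_rot: [0.244, 3.131, 0.0]
contact_force: [-0.1, 0.8, -3.1]
opening: 0.0231
grip_force: 68.9
```

>>> drive_tool(steps=[{"translation": [-0.352,-0.866,0],"angular": [0,0,0],"gripper": 0},{"translation": [-0.352,-0.866,0],"angular": [0,0,0],"gripper": 0},{"translation": [-0.352,-0.866,0],"angular": [0,0,0],"gripper": 0},{"translation": [-0.352,-0.866,0],"angular": [0,0,0],"gripper": 0},{"translation": [-0.352,-0.866,0],"angular": [0,0,0],"gripper": 0}])

```text
t: 5.58
tool_pos: [0.5667, 0.0903, 0.2756]
tool_rot: [-0.244, -3.129, 0.001]
contact_force: [0.2, -0.7, -2.4]
opening: 0.0231
grip_force: 69.5
```

>>> drive_tool(steps=[{"translation": [-0.352,-0.866,0],"angular": [0,0,0],"gripper": 0},{"translation": [-0.352,-0.866,0],"angular": [0,0,0],"gripper": 0},{"translation": [-0.352,-0.866,0],"angular": [0,0,0],"gripper": 0},{"translation": [-0.352,-0.866,0],"angular": [0,0,0],"gripper": 0},{"translation": [-0.352,-0.866,0],"angular": [0,0,0],"gripper": 0},{"translation": [0,0,0],"angular": [0,0,0],"gripper": 0},{"translation": [0,0,0],"angular": [0,0,0],"gripper": 0}])

```text
t: 6.45
tool_pos: [0.6095, -0.09, 0.276]
tool_rot: [-0.244, -3.13, -0.001]
contact_force: [-0.1, -0.0, -3.0]
opening: 0.0229
grip_force: 69.7
```

```bash
python3 - <<'E'
from h import *
w=grab('wrist','w2'); s=grab('scene','s2'); t=grab('top','t2'); o,R=info(); print(o['q']); print(proj(w,[.587,-.214,.125]),proj(w,[.587,-.214,.075]))
E
```

```text
t 6.6 tcp [ 0.6098 -0.0894  0.2769] xax [-0.988  0.154  0.001] yax [0.154 0.988 0.   ] z [-0.001  0.    -1.   ] F [-0.2 -0.2 -1.5] open 0.02276942856625966 grip 69.71669912338257
[-2.66284819e-01  9.72875505e-03  1.58119847e+00  1.34027807e-04
  1.55144098e+00 -1.68278700e+00]
[185.09695561 179.62059173] [202.7871272  168.81805016]
```

View pics/w2.png

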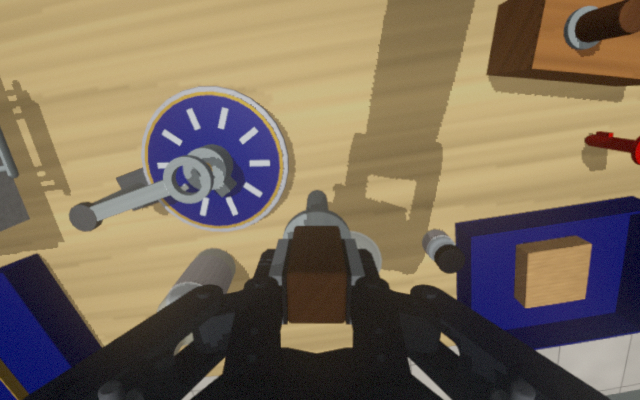

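The wheel is clear: the eye ring is at (187,180), 2 px from the prediction, and the hub is at about (208,165) with its lug to the lower right. The spindle hangs upright in the grip, around (317,240). I'll zoom in on the hub in the wrist and scene views.

```bash
python3 - <<'E'
from h import *
f=lambda n,x,y:cv2.resize(cv2.imread(f'pics/{n}.png')[y:y+60,x:x+40],(400,600),interpolation=cv2.INTER_CUBIC)
g=lambda n,x,y:cv2.resize(cv2.imread(f'pics/{n}.png')[y:y+60,x:x+80],(400,300),interpolation=cv2.INTER_CUBIC)
cv2.imwrite('pics/c2.png',np.vstack([np.hstack([g('w2',165,140),g('scene0',215,135)]),np.hstack([g('s2',215,135),g('t2',410,170)])]))
E
```

```text
(no output)
```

View pics/c2.png

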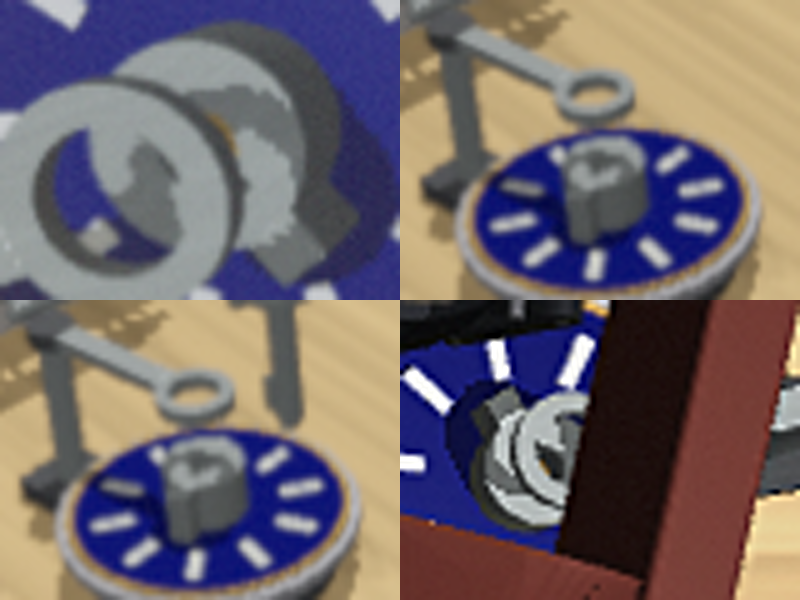

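In the wrist crop the lug's outer end is around (300,265). I'll use depth to turn the lug into a yaw, and fit the eye and hub centres.

```bash
cat >> h.py <<'E'
def cloud(im,u0,u1,v0,v1):
    K=np.array([[im['fx'],0,im['cx']],[0,im['fy'],im['cy']],[0,0,1.]])
    u,v=np.meshgrid(np.arange(u0,u1),np.arange(v0,v1)); u=u.ravel();v=v.ravel()
    p=cv2.undistortPoints(np.c_[u,v].astype(float)[:,None],K,np.array([im['k1'],0,0,0.]))[:,0]
    d=im['depth'][v,u]; k=d>0
    return (np.c_[p,np.ones(len(p))]*d[:,None]-np.array(im['t']))[k]@np.array(im['R']), np.c_[u,v][k]
E
python3 - <<'E'
from h import *
from scipy.optimize import least_squares
def circ(p,r):
    q=cv2.convexHull(p.astype(np.float32))[:,0]
    s=least_squares(lambda c:np.hypot(*(q-c[:2]).T)-c[2],[*q.mean(0),r],loss='soft_l1',f_scale=.001).x
    return s
for n,b in(('w2',(160,250,135,205)),('scene0',(215,295,135,195)),('top0',(415,480,175,220))):
    P,px=cloud(load(n),*b); e=np.array([.587,-.214])
    d=np.hypot(*(P[:,:2]-e).T)
    k=(abs(P[:,2]-.122)<.008)&(d<.027)
    h=(P[:,2]>.067)&(P[:,2]<.085)&(d<.045)
    print(n,'eye',k.sum(),circ(P[k,:2],.023),np.median(P[k,2]))
    hb=h&(d<.028); c=circ(P[hb,:2],.024); print(' hub',h.sum(),c,np.median(P[h,2]))
    for c0 in(c[:2],e):
        v=P[h,:2]-c0; r=np.hypot(*v.T); L=(r>.028)&(r<.04); a=np.arctan2(v[L,1],v[L,0])
        print('  lug',L.sum(),np.median(a) if L.sum() else 0, a.std() if L.sum() else 0, r.max(), P[h,2][L].mean() if L.sum() else 0)
E
```

```text
w2 eye 1424 [ 0.58785421 -0.21312831  0.02335756] 0.12515781237695642
 hub 1155 [ 0.58875614 -0.21230759  0.02457332] 0.07528942624948518
  lug 91 0.5547965707469864 0.13884436801825062 0.035351163834699634 0.07449802236398388
  lug 122 0.5898305870415395 0.13613875177785603 0.03758032723431178 0.07447911670936737
scene0 eye 132 [ 0.58966974 -0.21233773  0.02419739] 0.12207734072473023
 hub 160 [ 0.58932561 -0.21043893  0.02403937] 0.07244344678656152
  lug 14 0.5853178722931376 0.1297035492329297 0.03931674200752098 0.07152744264339997
  lug 24 0.7769173599469261 0.41037497003352563 0.04335400459478363 0.07146594520108622
top0 eye 318 [ 0.58809255 -0.21320739  0.02334141] 0.12410945223909095
 hub 313 [ 0.58840371 -0.21219447  0.02421745] 0.07404415901249811
  lug 28 0.5653202674224627 0.14159386561900325 0.035079621695366735 0.0738489073940207
  lug 36 0.5864436335028963 0.13911220661903723 0.03721991406694631 0.07378632124360202
```

The three views agree: axis ≈ (0.588,-0.213) with eye z 0.125, hub z 0.075 and hub yaw ≈ 0.57. Next, the held spindle's offset and yaw relative to the TCP.

```bash
python3 - <<'E'
from h import *
o,R=info(); T=np.array(o['tool_pos'])
for n,b in(('w2',(270,370,180,330)),('s2',(240,330,80,250)),('t2',(300,440,100,300))):
    P,px=cloud(load(n),*b); L=(P-T)@R   # tool coords
    im=load(n)['color']; c=im[px[:,1],px[:,0]].astype(int)
    d=np.hypot(L[:,0],L[:,1])
    for nm,k in(('top',(L[:,2]<-.02)&(L[:,2]>-.06)&(d<.025)&(c[:,0]-c[:,2]>15)),('collar',(L[:,2]>.004)&(L[:,2]<.016)&(d<.035)),('shaft',(L[:,2]>.025)&(L[:,2]<.11)&(d<.03))):
        if k.sum()<8: continue
        q=L[k]; print(n,nm,k.sum(),'med',np.median(q,0).round(4),'min',np.percentile(q,2,0).round(4),'max',np.percentile(q,98,0).round(4))
        if nm=='top':
            zt=np.percentile(q[:,2],2); f=q[q[:,2]<zt+.003]; print('  rect',cv2.minAreaRect(f[:,:2].astype(np.float32)*1000),zt)
        if nm=='collar':
            f=q[np.hypot(q[:,0],q[:,1])>.022]; print('  lug',len(f),np.median(f,0) if len(f) else '')
E
```

```text
t 6.6 tcp [ 0.6098 -0.0894  0.2769] xax [-0.988  0.154  0.001] yax [0.154 0.988 0.   ] z [-0.001  0.    -1.   ] F [-0.2 -0.2 -1.5] open 0.02276942856625966 grip 69.71669912338257
w2 top 4102 med [ 0.0053 -0.0015 -0.0349] min [-0.0101 -0.0129 -0.0365] max [ 0.0129  0.01   -0.0213]
  rect ((0.9843902587890625, -0.5026187896728516), (33.409481048583984, 25.24327850341797), 88.65281677246094) -0.03645843132445754
w2 collar 1127 med [ 0.0125 -0.0009  0.0144] min [ 0.0047 -0.0175  0.0046] max [0.0189 0.0155 0.0158]
  lug 0 
w2 shaft 348 med [ 0.0075 -0.0007  0.0737] min [ 0.0017 -0.008   0.0545] max [0.0086 0.0064 0.0955]
s2 top 55 med [-0.011  -0.002  -0.0326] min [-0.0136 -0.0196 -0.0485] max [ 0.0106  0.0228 -0.0204]
  rect ((-12.663297653198242, -15.115682601928711), (1.186737298965454, 0.0), 126.65314483642578) -0.04852278796423628
s2 collar 61 med [-0.0071  0.0118  0.0127] min [-0.0257 -0.0064  0.0049] max [0.0141 0.0208 0.0159]
  lug 7 [-0.0237549   0.00392964  0.01456831]
s2 shaft 160 med [-0.0042  0.0073  0.0679] min [-0.0131 -0.0004  0.0306] max [0.0067 0.012  0.1011]
t2 collar 75 med [ 0.0132 -0.0004  0.0146] min [ 0.0077 -0.0148  0.0059] max [0.0192 0.0166 0.016 ]
  lug 0 
t2 shaft 23 med [0.0073 0.0042 0.086 ] min [-0.0001 -0.0029  0.0725] max [0.0084 0.008  0.0971]
```

The spindle is centred to under 1 mm: offset (0.0003,-0.0008), tip 0.1015 below the TCP, lug on the tool's -x side. Now I move over the eye and turn 41.5°.

>>> drive_tool(steps=[{"translation": [0.0175,-0.778,0],"angular": [0,0,0],"gripper": 0},{"translation": [0.0175,-0.778,0],"angular": [0,0,0],"gripper": 0},{"translation": [0.0175,-0.778,0],"angular": [0,0,0],"gripper": 0},{"translation": [0.0175,-0.778,0],"angular": [0,0,0],"gripper": 0},{"translation": [0,0,0],"angular": [0,0,-1],"gripper": 0},{"translation": [0,0,0],"angular": [0,0,-1],"gripper": 0},{"translation": [0,0,0],"angular": [0,0,-1],"gripper": 0},{"translation": [0,0,0],"angular": [0,0,-1],"gripper": 0}])

```text
t: 7.6
tool_pos: [0.5881, -0.212, 0.2774]
tool_rot: [-0.638, 3.076, 0.0]
contact_force: [0.0, -0.1, -2.1]
opening: 0.0233
grip_force: 70.1
```

>>> drive_tool(steps=[{"translation": [0,0,0],"angular": [0,0,-1],"gripper": 0},{"translation": [0,0,0],"angular": [0,0,-0.19],"gripper": 0},{"translation": [0,0,0],"angular": [0,0,0],"gripper": 0},{"translation": [0,0,0],"angular": [0,0,0],"gripper": 0}])

```text
t: 8.1
tool_pos: [0.588, -0.2127, 0.2773]
tool_rot: [0.881, -3.016, 0.0]
contact_force: [0.1, 0.5, -2.4]
opening: 0.023
grip_force: 70.1
```

```bash
python3 - <<'E'
from h import *
w=grab('wrist','w3'); s=grab('scene','s3'); o,R=info(); T=np.array(o['tool_pos'])
print('yaw',np.arctan2(-R[1,0],-R[0,0]),'q6',o['q'][5])
e=np.array([.588,-.2128,0]); print('err tool',R.T@(e-(T+R@[.0003,-.0008,0]))/.04)
P,px=cloud(w,260,380,100,330); L=(P-T)@R; d=np.hypot(L[:,0],L[:,1])
k=(L[:,2]>.04)&(L[:,2]<.105)&(d<.02); q=L[k]; print('shaft',k.sum(),np.percentile(q,[2,50,98],0).round(4))
for im,n in((w,'w3'),(s,'s3')):
    print(n,'eye',proj(im,[.588,-.2128,.125]),'tip',proj(im,T+R@[.0003,-.0008,.1015]))
c=proj(s,[.588,-.2128,.13]).astype(int); a=s['color'][c[1]-75:c[1]+45,c[0]-60:c[0]+60,::-1]
cw=w['color'][60:360,170:470,::-1]
cv2.imwrite('pics/c3.png',np.hstack([cv2.resize(a,(400,400),interpolation=cv2.INTER_CUBIC),cv2.resize(cw,(400,400),interpolation=cv2.INTER_CUBIC)]))
E
```

```text
t 8.2 tcp [ 0.588  -0.2128  0.2773] xax [-0.843 -0.538 -0.   ] yax [-0.538  0.843 -0.   ] z [ 0.  0. -1.] F [ 0.1 -0.7 -3.2] open 0.023370220334222074 grip 70.13842821121216
yaw 0.5685526713985013 q6 -2.6055996251425717
err tool [-0.00770838  0.0211673   6.9329537 ]
shaft 345 [[ 0.0013 -0.0063  0.054 ]
 [ 0.0071  0.0009  0.0734]
 [ 0.0083  0.0082  0.0947]]
w3 eye [315.83649214 181.60211193] tip [314.72635643 196.8705581 ]
s3 eye [252.91507819 151.90833856] tip [250.89526942 136.66287747]
```

View pics/c3.png

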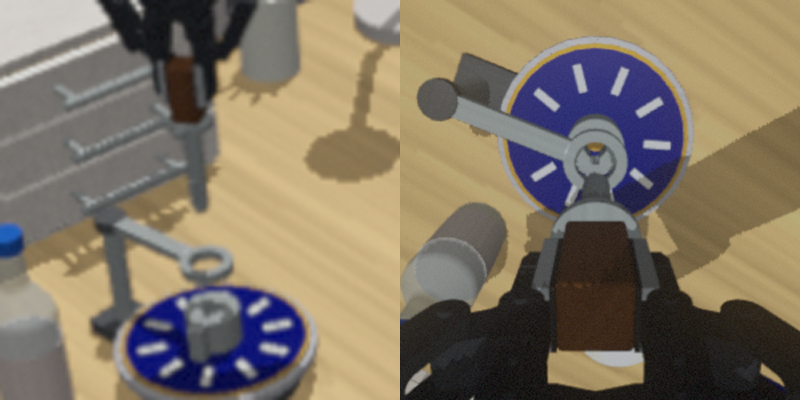

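The scene crop shows the spindle upright above the eye. The wrist crop shows the tip in line with the eye (crop 597,155) and the hub bore. I'll check the eye against the shaft within the same wrist image so the calibration bias cancels.

```bash
python3 - <<'E'
from h import *
from scipy.optimize import least_squares
w=load('w3'); o,R=info(); T=np.array(o['tool_pos'])
P,px=cloud(w,250,400,90,260); L=(P-T)@R; d=np.hypot(L[:,0],L[:,1])
def fit(p,r): 
    q=cv2.convexHull(p.astype(np.float32))[:,0]; return least_squares(lambda c:np.hypot(*(q-c[:2]).T)-c[2],[*p.mean(0),r],loss='soft_l1',f_scale=.001).x
k=(abs(P[:,2]-.124)<.006)&(d<.027)&(L[:,0]>-.02); print('eye',k.sum(),fit(L[k,:2],.023),L[k].min(0),L[k].max(0))
k=(abs(P[:,2]-.074)<.006)&(d<.027); print('hub',k.sum(),fit(L[k,:2],.024))
k=(L[:,2]>.03)&(L[:,2]<.105)&(d<.02)
for a in np.arange(.05,.104,.006):
    q=L[k&(abs(L[:,2]-a)<.003)]
    if len(q)>5: print(round(a,3),len(q),q[:,1].min().round(4),q[:,1].max().round(4),q[:,0].max().round(4))
E
```

```text
t 8.2 tcp [ 0.588  -0.2128  0.2773] xax [-0.843 -0.538 -0.   ] yax [-0.538  0.843 -0.   ] z [ 0.  0. -1.] F [ 0.1 -0.7 -3.2] open 0.023370220334222074 grip 70.13842821121216
eye 1023 [-8.68672595e-05 -1.55247771e-03  2.42999764e-02] [-0.0195576  -0.02648313  0.14944652] [0.02281757 0.02326247 0.15921238]
hub 737 [-0.00013276  0.0006419   0.02384862]
0.056 45 -0.0051 0.0056 0.0086
0.062 52 -0.0059 0.0078 0.0082
0.068 54 -0.0068 0.008 0.0085
0.074 49 -0.007 0.0089 0.0082
0.08 51 -0.0064 0.0084 0.008
0.086 47 -0.0066 0.0086 0.0084
0.092 41 -0.0068 0.0088 0.0082
```

The shaft-to-hub offset is about 0.4 mm, so I'll descend through the eye to just above the hub.

>>> drive_tool(steps=[{"translation": [0,0,0.4],"angular": [0,0,0],"gripper": 0},{"translation": [0,0,0.4],"angular": [0,0,0],"gripper": 0},{"translation": [0,0,0.4],"angular": [0,0,0],"gripper": 0},{"translation": [0,0,0.4],"angular": [0,0,0],"gripper": 0},{"translation": [0,0,0.4],"angular": [0,0,0],"gripper": 0},{"translation": [0,0,0.35],"angular": [0,0,0],"gripper": 0},{"translation": [0,0,0],"angular": [0,0,0],"gripper": 0},{"translation": [0,0,0],"angular": [0,0,0],"gripper": 0}], force=90)

```text
t: 9.2
tool_pos: [0.5884, -0.2131, 0.184]
tool_rot: [-0.882, 3.014, -0.001]
contact_force: [0.1, -0.4, -2.0]
opening: 0.0232
grip_force: 89.9
```

>>> drive_tool(steps=[{"translation": [0,0,0.1],"angular": [0,0,0],"gripper": 0},{"translation": [0,0,0.1],"angular": [0,0,0],"gripper": 0},{"translation": [0,0,0.1],"angular": [0,0,0],"gripper": 0},{"translation": [0,0,0.1],"angular": [0,0,0],"gripper": 0},{"translation": [0,0,0.1],"angular": [0,0,0],"gripper": 0}])

```text
t: 9.82
tool_pos: [0.588, -0.2129, 0.1629]
tool_rot: [0.882, -3.015, -0.0]
contact_force: [-0.3, -0.8, -1.5]
opening: 0.0232
grip_force: 89.9
```

>>> drive_tool(steps=[{"translation": [0,0,0.08],"angular": [0,0,0],"gripper": 0},{"translation": [0,0,0.08],"angular": [0,0,0],"gripper": 0},{"translation": [0,0,0],"angular": [0,0,0],"gripper": 0}])

```text
t: 10.2
tool_pos: [0.588, -0.213, 0.1566]
tool_rot: [0.882, -3.015, 0.0]
contact_force: [0.3, -1.3, -3.0]
opening: 0.0227
grip_force: 90.1
```

The tip is at z≈0.055, 20 mm down, well past the 14 mm where a wrong angle would stop it, and it met no resistance. The key is in the keyway, so I'll press home.

>>> drive_tool(steps=[{"translation": [0,0,0.08],"angular": [0,0,0],"gripper": 0},{"translation": [0,0,0.08],"angular": [0,0,0],"gripper": 0},{"translation": [0,0,0.08],"angular": [0,0,0],"gripper": 0},{"translation": [0,0,0.05],"angular": [0,0,0],"gripper": 0},{"translation": [0,0,0],"angular": [0,0,0],"gripper": 0},{"translation": [0,0,0],"angular": [0,0,0],"gripper": 0}])

```text
t: 10.95
tool_pos: [0.5885, -0.2131, 0.1472]
tool_rot: [-0.882, 3.014, -0.001]
contact_force: [-2.4, 1.8, 7.0]
opening: 0.0233
grip_force: 91.3
```

>>> drive_tool(steps=[{"translation": [0,0,0.05],"angular": [0,0,0],"gripper": 0},{"translation": [0,0,0.05],"angular": [0,0,0],"gripper": 0},{"translation": [0,0,0],"angular": [0,0,0],"gripper": 0},{"translation": [0,0,0],"angular": [0,0,0],"gripper": 0}])

```text
t: 11.45
tool_pos: [0.5887, -0.2131, 0.1453]
tool_rot: [-0.882, 3.014, -0.002]
contact_force: [-5.7, 4.0, 15.1]
opening: 0.023
grip_force: 92.2
```

>>> drive_tool(steps=[{"translation": [0,0,0.05],"angular": [0,0,0],"gripper": 0},{"translation": [0,0,0.05],"angular": [0,0,0],"gripper": 0},{"translation": [0,0,0],"angular": [0,0,0],"gripper": 0},{"translation": [0,0,0],"angular": [0,0,0],"gripper": 0}])

```text
t: 11.95
tool_pos: [0.5888, -0.2131, 0.1452]
tool_rot: [-0.882, 3.014, -0.002]
contact_force: [-14.8, 5.4, 29.3]
opening: 0.023
grip_force: 94.2
```

```bash
python3 - <<'E'
from h import *
s=grab('scene','s4'); w=grab('wrist','w4'); o,R=info(); T=np.array(o['tool_pos'])
P,_=cloud(w,250,400,90,330); L=(P-T)@R; d=np.hypot(L[:,0],L[:,1])
k=(L[:,2]<-.02)&(L[:,2]>-.06)&(d<.02); print('handle top z',np.percentile(P[k,2],[50,90,97]))
k=(L[:,2]>.003)&(L[:,2]<.019)&(d<.018); print('collar z',np.percentile(P[k,2],[10,50,90]))
a=s['color'][90:210,190:310,::-1]
cv2.imwrite('pics/c4.png',np.hstack([cv2.resize(a,(400,400),interpolation=cv2.INTER_CUBIC),cv2.resize(w['color'][60:360,170:470,::-1],(400,400),interpolation=cv2.INTER_CUBIC)]))
E
```

```text
t 12.05 tcp [ 0.5887 -0.2132  0.1452] xax [-0.842 -0.539 -0.001] yax [-0.539  0.842 -0.001] z [ 0.001 -0.001 -1.   ] F [-14.    5.8  29.9] open 0.0232313366342123 grip 94.2108964920044
handle top z [0.18129448 0.18698032 0.19875679]
collar z [0.13090336 0.13191524 0.13986205]
```

View pics/c4.png

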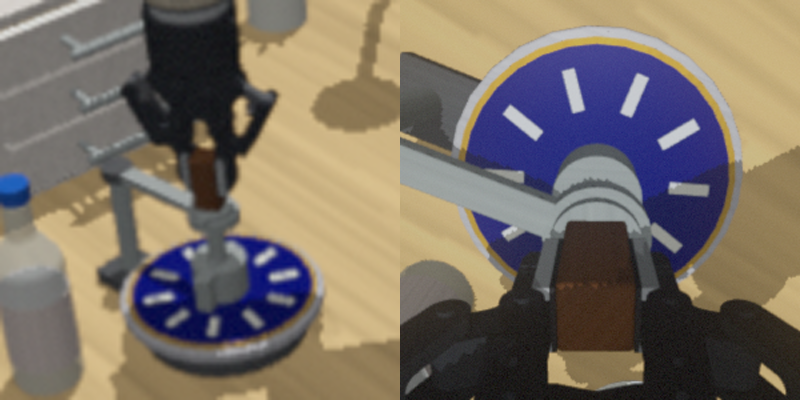

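The collar sits on the eye: collar top is at 0.131 (expected 0.131), and further push only raised the force with no more travel. The spindle is home, so I'm handing in while still holding it.

```bash
python3 -c "
from station import ctrl; print(ctrl.finish_job())"
```

```text
the job is handed in; nothing more can be done
None
```

The keyed spindle is in the hub with its key in the keyway and its collar down on the eye, still gripped and pressed down; the job was handed in at about 12 s, but the hand-in call gave no verdict.

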